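# Refit the burr carrier of a coffee grinder and clamp it

## Robot

A 6-joint arm with a two-finger parallel gripper is mounted at the origin on the work surface. World frame = base frame: x ahead of the robot, y to its left, z up, the work surface at z = 0. Lengths are in mm, angles in rad, forces in N, time in s.
With the tool pointing down it reaches from about 275 to 1000 mm from the base axis. Payload 8.4 kg.
Tool frame: the origin (TCP) lies between the finger pads; the fingertips stand r.tips_ahead ahead of it and the grasp point (between the pads) lies 6 mm ahead of it (r.tips_ahead is the distance from the TCP to the fingertips, in mm); z points along the fingers, y is the line along which they close (so a half turn about z gives the same grasp; the last joint's range is limited). The gripper opens to 85 mm and grips with 20 to 120 N. Pads are 22 mm wide; open, the fingers measure 114 mm over their backs; the gripper's body (76 mm by 85 mm) begins 54 mm behind the grasp point. The pads swing forward as they close: fully open they stand 13 mm farther back than shut.
Start: joints at [-0.002, 0.353, 1.633, -0, 1.155, -0.002], TCP at [625.002, -0, 226.381] pointing down, gripper open.
Joint ranges: [-2.63, 2.63], [-0.92, 2.1], [0.06, 2.66], [-1.3, 4.44], [0, 2.69], [-3.02, 3.02]. Speed limits (rad/s): [2.22, 2.22, 2.79, 3.14, 3.14, 3.14].

## Interface

Orientations are given as [roll, pitch, yaw] about the fixed x, y, z axes, in that order (R = Rz(yaw) Ry(pitch) Rx(roll)).
In Python, from rig import r gives the robot as it stands.
- The arm moves only by the tool carry_out, never from a script. Its arguments are lists of equal length, an entry for each row: "delta_pos": the shift along the tool's x, y, z in m, a list of three; "rot": the turn, a rotation vector about the tool's x, y, z in degrees, a list of three. A call has 1 to 8 rows; each row is the pose to reach, as a shift and turn from the pose commanded when the call began, along the tool's axes at that moment; what a row does not reach only later rows make up. A row lasts 1/8 s, in which the tool goes at most 62.5 mm and 10.7 degrees, less where a joint would pass 70% of its speed; a pose out of reach is approached as far as the arm can. A call with a gripper value outside its range is refused whole. "claw" is the finger opening in m, from 0 to 0.0854, set as the call begins (left out, the last holds). The fingers move at their own pace and stop on an object; "grip_force" is the grip in N (left out, the last holds). Time passes only in rows, so rows that repeat a pose let the fingers close. It gives the time, the measured TCP pose, the force, the opening and the grip force at its end, in the units of the state.
- r.sense(): the state, without advancing time (a new reading comes with each control period).
- r.grab_frame(name): name is "scene" or "side" or "wrist"; returns the picture (384x512x3 uint8, blue, green, red); there is no depth.
- r.camera_info(name): a dict with "fx", "fy", "cx", "cy" (pixels), "pose" (4x4, takes a point from camera to world coordinates); the wrist camera has in their place "hand_eye" (4x4, takes a point from camera to tool coordinates, whose origin is the TCP and whose axes are the flange's). Camera axes: x right, y down, z forward; pixel columns grow to the right and rows downward; lengths in mm; the calibration is good to about 2 mm. The wrist camera is an equidistant fisheye: a pixel r from the principal point sees the ray r / f radians off the axis. A picture is of the moment at which its call begins: read the wrist's pose just before it. camera_info takes no time and is no camera call.
- r.sign_off(): hands the job in; it is judged then, once.
Trained networks look in the newest picture that a camera, given by its name, has taken for a name from the list of things; names that differ only in an ending like _2 or _b are one class to them, and where a whole thing is asked for, a point or a joint stands for the part that bears it (a point fixed in the world has none). Each returns a list of dicts, best first, with "p" (0 to 1); they miss things now and then, are a little off and sometimes report something else, mostly with a low value. They report only what shows in the picture. A call takes as long as a camera call.
- r.recognise(thing, camera): "box" ([left, top, right, bottom] in pixels, round what is visible of it).
- r.cut_out(thing, camera): "mask" (384x512 bool, what is visible of it) and "box" ([left, top, right, bottom] in pixels, round what is visible of it).
The state is a dict: "clock": time; "qpos": joint angles; "qvel": joint speeds; "joint_efforts": joint torques, N m; "eef_pos": TCP position; "tcp_rot": TCP orientation; "contact_force": force on the tool from outside, world axes, zero at the start; "wrist_torque": the same for the moment, N m; "opening": opening from 0.0 (shut) to 1.0 (fully open); "grasp_force": force on a finger pad.
Only numpy, scipy, OpenCV 4.12 (cv2) and the standard library are available. Lean on these libraries where they do the work, as an engineer would, in place of code of your own. Each camera call takes 0.05 s, during which the arm holds its last target. There are 200 camera calls.

## Task

The grinder has been cleaned and its burr carrier, the dark disc with three orange wings, was put back on the spindle but is still perched on top of the three brass studs. Turn it, pushing on its wings if you like, until its three holes meet the studs and it slides down flat onto its seat, then swing the clamp latch round by its red knob as far as it goes, so that the foot lies over the disc's rim. Leave everything else on the counter where it is, and let go of it all.

Things in the scene. Friction and masses are not known exactly. Their poses are not given: they have to be found in the camera images.
- chamber: The grinder's opened burr chamber, fixed: a round aluminium housing 128 mm across on a black plinth (190 mm along x, 210 along y from -95 to +115, 22 high). Origin: on the counter, on the spindle's axis; z up. Its chute juts out on its -x side to 107 mm from the axis, up to 48 mm high. The latch post is on its +y side.
- seat (a point): Centre of the chamber's flat seat, 50 mm above the counter, on the axis of the steel spindle, which is 24 mm across and stands up to 86 mm above the counter. Axes as the chamber's.
- stud (a point): Tip centre of one of the three brass studs that stand on the seat: 10 mm across, bevelled tips 64 mm above the counter, 34 mm from the spindle's axis. They stand at -90 (this one), 30 and 150 degrees from the chamber's x axis, counter-clockwise seen from above.
- carrier: The loose burr carrier, a dark disc 110 mm across, 12 mm thick, about 0.4 kg, its 26 mm bore round the spindle. Origin: centre of its underside; z up. At the start it lies level on the stud tips, underside 64 mm above the counter, at least 20 degrees out of register; seated, the underside is at 50 mm. It turns freely apart from friction.
- hole (a point): Centre, at the underside, of one of the carrier's three 13 mm through holes, rimmed with brass, 34 mm from its centre at 0 (this one), 120 and 240 degrees from its x axis. They fit the studs in any of three positions, 120 degrees apart; turned slowly, the disc falls onto them by its own weight once in register to about 2 degrees.
- wing (a point): Top centre of one of the carrier's three upright orange wings, on its x axis; the others are at 120 and 240 degrees, each in line with a hole. Each is a plate reaching from 40 to 58 mm from the disc's centre, 10 mm thick, rising 28 mm above the disc's top face (40 mm above its underside).
- latch (a joint): Clamp latch angle (rad), about a vertical pivot: starts open at 0 to 0.35, turns clockwise from above to its stop at 1.57. At 0 its knob end points along the chamber's -x; at 1.57 along +y, the foot (42 mm from the pivot) over the rim. Stays where left; about 1.5 N at the knob. The disc's edge blocks the foot until it is seated.
- latch_pivot (a point): On the latch's pivot axis, at the underside of the arm, a steel bar 14 mm wide and 8 mm thick: 85 mm from the chamber's axis along the chamber's +y, 64.5 mm above the counter. The pivot screw is 20 mm across and stands 12 mm up from there.
- latch_knob (a point): Top centre of the latch's upright red knob, a cylinder 16 mm across whose top is 104.5 mm and whose foot is 72.5 mm above the counter, 60 mm from the pivot.
- cezve: Bystander, to be left alone: copper cezve with a dark handle, 88 mm tall. Origin: on its underside.
- milk_jug: Bystander, to be left alone: small steel milk jug, 105 mm tall. Origin: on its underside.
- bean_jar: Bystander, to be left alone: amber jar with steel lid, 120 mm tall. Origin: on its underside.
- cup: Bystander, to be left alone: white mug, 60 mm tall. Origin: on its underside.
- tamper: Bystander, to be left alone: steel coffee tamper, 88 mm tall. Origin: on its underside.
- brush: Bystander, to be left alone: grinder brush, 170 mm long, lying beside the chamber. Origin: on its underside.
- driver: Bystander, to be left alone: screwdriver, 170 mm long, lying beyond the chamber. Origin: on its underside.
- scoop: Bystander, to be left alone: measuring spoon, 160 mm long. Origin: on its underside.

How it is judged:
By the outcome, as a careful person would: the job done as asked, in the order asked, and still so for the second after the job is handed in, with the robot touching nothing.
It also fails if it takes over 58 s, if anything falls off the work surface, if the arm or the gripper's body presses on something with over 40 N, if the wrist force passes 120 N, or if a joint passes its speed limit or range.

## Working session

There is one attempt and no reset: what is moved stays moved. The work goes in short steps, Python scripts to look and compute and a tool call to move; the robot and the scene stay as the last step left them, time stands still between calls to the robot, and variables do not carry over. Pictures are saved under pics/ and viewed, at most 10 in all, crops included, and the job is handed in when it is done.

Besides the shell and the picture viewer there is one more tool, called after "Call:" by a JSON object that holds its "op" and its "data". carry_out: Moves the arm, as the interface text tells. Its arguments: {"type":"object","properties":{"delta_pos":{"type":"array","items":{"type":"array","items":{"type":"number"}}},"rot":{"type":"array","items":{"type":"array","items":{"type":"number"}}},"claw":{"type":"number"},"grip_force":{"type":"number"}},"required":["delta_pos","rot"]}

```bash
ls; mkdir -p pics
python3 - <<'E'
from rig import r
import cv2,numpy as np
s=r.sense();print({k:np.round(v,3).tolist() for k,v in s.items()},r.tips_ahead)
a=r.grab_frame("scene");b=r.grab_frame("side")
cv2.imwrite("pics/a.png",np.vstack([a,b])[:, :] if 0 else cv2.resize(np.hstack([a,b]),(800,300)))
cv2.imwrite("pics/scene.png",a);cv2.imwrite("pics/side.png",b)
for c in("scene","side","wrist"):
  i=r.camera_info(c);print(c,{k:np.round(v,3).tolist() for k,v in i.items()})
w=r.grab_frame("wrist");cv2.imwrite("pics/wrist.png",w)
for c in("scene","side","wrist"):
  for t in("chamber","carrier","latch_knob","wing","hole","latch_pivot"):
    print(c,t,[(np.round(d["box"]).tolist(),round(d["p"],2)) for d in r.recognise(t,c)][:5])
E
```

```text
pics
{'clock': 0.0, 'qpos': [-0.002, 0.354, 1.634, 0.0, 1.155, -0.002], 'qvel': [-0.0, 0.001, -0.002, -0.0, 0.001, 0.0], 'joint_efforts': [-0.002, -60.524, -34.206, -0.0, 0.009, 0.0], 'eef_pos': [624.51, 0.021, 225.641], 'tcp_rot': [-3.14, -0.0, 1.571], 'contact_force': [0.181, 0.434, 0.398], 'wrist_torque': [-0.032, -0.016, -0.067], 'grasp_force': 0.0, 'opening': 1.0} 25.0
scene {'fx': 404.654, 'fy': 404.654, 'cx': 262.167, 'cy': 196.349, 'pose': [[-0.063, 0.612, -0.788, 1575.5], [0.998, 0.052, -0.04, 40.194], [0.017, -0.789, -0.614, 867.003], [0.0, 0.0, 0.0, 1.0]]}
side {'fx': 470.172, 'fy': 470.172, 'cx': 262.488, 'cy': 185.545, 'pose': [[0.92, -0.205, 0.333, 79.283], [-0.391, -0.465, 0.794, -1148.126], [-0.008, -0.861, -0.508, 813.183], [0.0, 0.0, 0.0, 1.0]]}
wrist {'fx': 297.319, 'fy': 297.319, 'cx': 254.8, 'cy': 191.063, 'hand_eye': [[0.001, -0.963, -0.268, 67.376], [1.0, 0.001, 0.0, -0.252], [0.0, -0.268, 0.963, -147.769], [0.0, 0.0, 0.0, 1.0]]}
scene chamber [([250.0, 174.0, 326.0, 237.0], 0.83)]
scene carrier [([265.0, 186.0, 302.0, 209.0], 0.73), ([306.0, 176.0, 315.0, 201.
[... 257 characters left out ...]
ot [([304.0, 174.0, 313.0, 203.0], 0.54)]
side chamber []
side carrier [([235.0, 167.0, 271.0, 190.0], 0.6)]
side latch_knob []
side wing [([236.0, 166.0, 269.0, 192.0], 0.67), ([251.0, 280.0, 276.0, 320.0], 0.25)]
side hole [([235.0, 167.0, 269.0, 191.0], 0.94)]
side latch_pivot [([219.0, 162.0, 249.0, 178.0], 0.45)]
wrist chamber [([93.0, 32.0, 201.0, 74.0], 0.66), ([90.0, 13.0, 281.0, 211.0], 0.62)]
wrist carrier [([126.0, 68.0, 231.0, 184.0], 0.86)]
wrist latch_knob [([93.0, 31.0, 200.0, 71.0], 0.78)]
wrist wing [([131.0, 70.0, 236.0, 185.0], 0.82), ([92.0, 31.0, 197.0, 71.0], 0.28), ([168.0, 216.0, 278.0, 258.0], 0.16)]
wrist hole []
wrist latch_pivot [([89.0, 31.0, 198.0, 72.0], 0.74)]
```

Run:
```python
import cv2,numpy as np
a=cv2.imread("pics/scene.png")[130:270,130:400];b=cv2.imread("pics/side.png")[120:300,150:390]
cv2.imwrite("pics/v1.png",np.vstack([cv2.resize(a,(540,280),interpolation=2),cv2.resize(b,(400,300),interpolation=2).copy() if 0 else cv2.copyMakeBorder(cv2.resize(b,(400,300),interpolation=2),0,0,0,140,0)]))
w=cv2.imread("pics/wrist.png");cv2.imwrite("pics/v2.png",cv2.resize(w,(800,600),interpolation=2))
```

```text
(no output)
```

View pics/v2.png

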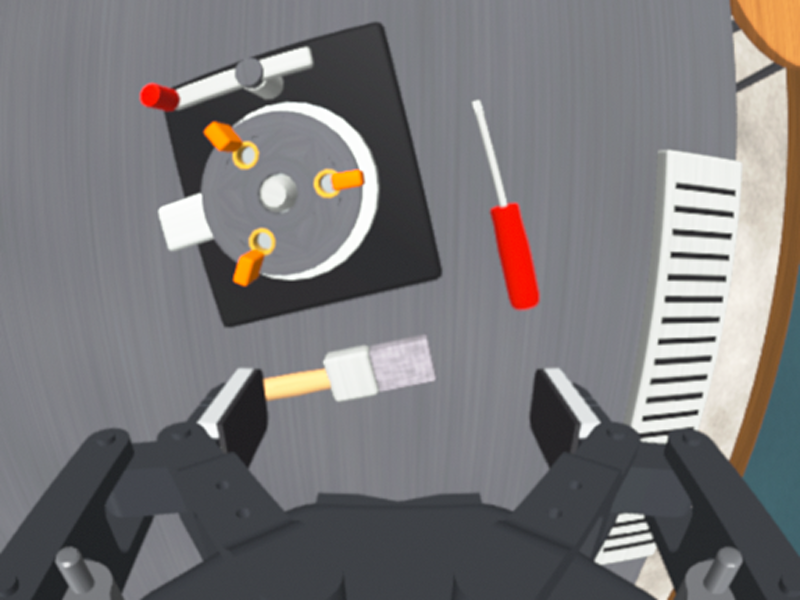

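View pics/v1.png

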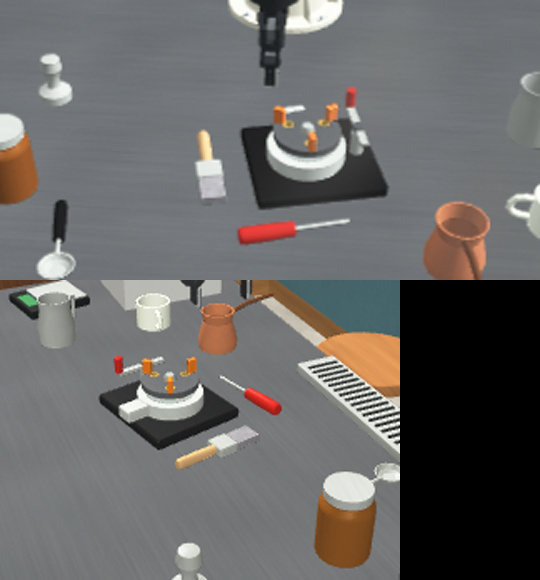

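The wrist view is map-like, with x to the right and y up. In the 800x600 view:
- The spindle is at (278,193).
- The wings are at about (222,135), (348,179) and (247,268), and the holes at (245,155), (328,183) and (262,241).
- The knob is at (152,97) and the pivot at (249,72).

Next I'll fit the poses.

```bash
cat > h.py <<'E'
from rig import r
import cv2,numpy as np
from scipy.spatial.transform import Rotation as Ro
from scipy.optimize import least_squares
def cam(s):
    T=np.eye(4);T[:3,:3]=Ro.from_euler("xyz",s["tcp_rot"]).as_matrix();T[:3,3]=s["eef_pos"]
    i=r.camera_info("wrist");return T@i["hand_eye"],i
def unproj(uv,z,T,i):
    d=(np.array(uv,float)-[i["cx"],i["cy"]])/i["fx"];t=np.linalg.norm(d)
    v=T[:3,:3]@np.array([*(d/t*np.sin(t)),np.cos(t)])
    return (T[:3,3]+v*(z-T[2,3])/v[2])[:2]
def blobs(img,lo,hi,amin=8):
    m=cv2.inRange(cv2.cvtColor(img,cv2.COLOR_BGR2HSV),lo,hi)
    n,_,st,c=cv2.connectedComponentsWithStats(m)
    return [(c[k].round(1).tolist(),int(st[k,4]),st[k,:4].tolist()) for k in range(1,n) if st[k,4]>=amin]
E
python3 - <<'E'
from h import *
s=r.sense();T,i=cam(s);k=1/1.5625
u=lambda x,y,z:unproj((x*k,y*k),z,T,i)
P=[u(382,24,22),u(440,272,22),u(227,325,22),u(278,188,86)]
M=np.array([[95,115],[95,-95],[-95,-95],[0,0]],float)
f=lambda p:(np.array([[np.cos(p[2]),-np.sin(p[2])],[np.sin(p[2]),np.cos(p[2])]])@M.T).T+p[:2]-P
q=least_squares(lambda p:f(p).ravel(),[500,100,.3]);p=q.x
print("chamber",p[:2],np.degrees(p[2]));print(f(p).round(1))
c=p[:2]
for n,uv in {"h":((328,183),(245,155),(262,241))}.items():
  for a in uv:
    d=u(*a,76)-c;print("hole",np.hypot(*d),np.degrees(np.arctan2(d[1],d[0])))
for a in((351,178),(220,130),(245,275)):
    d=u(*a,104)-c;print("wing",np.hypot(*d),np.degrees(np.arctan2(d[1],d[0])))
pv=c+85*np.array([-np.sin(p[2]),np.cos(p[2])])
print("pivot",pv,u(249,70,76.5),"knob",u(149,94,104.5)); d=u(149,94,104.5)-pv
print(np.hypot(*d),np.degrees(np.arctan2(d[1],d[0])))
E
```

```text
chamber [547.5336167   57.63346891] 13.357175835227881
[[ 1.1  7.7]
 [ 4.6 -3.6]
 [-4.1 -2.7]
 [-1.6 -1.4]]
hole 32.402393071989344 5.933119565653457
hole 33.47568794756834 133.94050749205718
hole 36.31343292916075 -111.79408907042944
wing 50.36402022740322 7.5403163943908265
wing 49.2626604322013 127.20019576173782
wing 53.516624672224566 -109.02247611450424
pivot [527.89685175 140.33411862] [527.21583183 139.08798732] knob [467.64505517 125.71700446]
61.99950820188685 -166.36346889172788
```

Call:
{"op": "carry_out", "data": {"delta_pos": [[0,-0.04,0],[0,-0.08,0],[0,-0.08,0],[0,-0.08,0],[0,-0.08,0]], "rot": [[0,0,0],[0,0,0],[0,0,0],[0,0,0],[0,0,0]], "claw": 0.03}}

```text
clock: 1.68
eef_pos: [546.1, 0.0, 226.5]
tcp_rot: [3.141, -0.0, 1.571]
contact_force: [0.0, 0.6, -0.3]
opening: 0.348
grasp_force: 0.0
```

Run:
```python
from h import *
s=r.sense();w=r.grab_frame("wrist");cv2.imwrite("pics/w2.png",w);cv2.imwrite("pics/v3.png",cv2.resize(w,(800,600),interpolation=2))
print(s["eef_pos"],s["tcp_rot"],s["opening"])
print("orange",blobs(w,(8,180,120),(18,255,255)));print("red",blobs(w,(0,180,80),(4,255,255)))
print("brass",blobs(w,(19,120,120),(30,255,255)))
```

```text
[5.46086552e+02 1.52430137e-02 2.26539467e+02] [ 3.14075321e+00 -1.55563856e-05  1.57082016e+00] 0.3481447586589825
orange [([214.7, 75.5], 23, [211, 72, 10, 9]), ([224.9, 87.7], 63, [215, 78, 17, 16]), ([304.1, 116.1], 93, [294, 109, 24, 13]), ([236.7, 171.0], 95, [228, 159, 16, 24])]
red [([172.1, 53.3], 304, [161, 44, 22, 20]), ([385.4, 165.0], 1053, [373, 133, 25, 64])]
brass [([219.9, 81.3], 139, [212, 73, 16, 17]), ([233.3, 96.7], 102, [224, 87, 18, 18]), ([286.9, 116.8], 110, [279, 108, 17, 18]), ([307.2, 114.5], 142, [299, 110, 17, 10]), ([242.4, 153.1], 123, [234, 145, 18, 17]), ([235.5, 171.2], 131, [230, 163, 12, 18])]
```

View pics/v3.png

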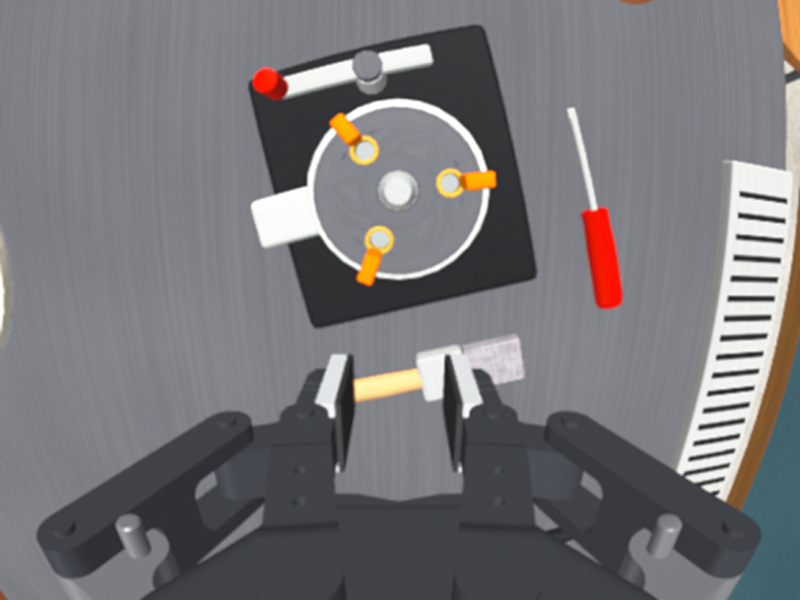

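In the clear view (800x600), the spindle is at (398,189), the holes are at (364,150), (449,183) and (379,239), the knob top is at (266,80), and the plinth corners are at (484,27), (535,277) and (316,327).

Run:
```python
from h import *
s=r.sense();T,i=cam(s);k=1/1.5625
u=lambda x,y,z:unproj((x*k,y*k),z,T,i)
P=[u(484,26,22),u(536,276,22),u(316,327,22),u(398,188,86),u(366,62,76.5)]
M=np.array([[95,115],[95,-95],[-95,-95],[0,0],[0,85]],float)
f=lambda p:(np.array([[np.cos(p[2]),-np.sin(p[2])],[np.sin(p[2]),np.cos(p[2])]])@M.T).T+p[:2]-P
p=least_squares(lambda p:f(p).ravel(),[500,100,.3]).x
print("chamber",p[:2],np.degrees(p[2]));print(f(p).round(1))
H=np.array([unproj(a,76,T,i) for a in((286.9,116.8),(233.3,96.7),(242.4,153.1))])
c=H.mean(0);print("carrier c",c)
for h in H: d=h-c;print("hole",np.hypot(*d),np.degrees(np.arctan2(d[1],d[0])))
kn=u(266,78,104.5);pv=c+85*np.array([-np.sin(p[2]),np.cos(p[2])]);d=kn-pv
print("pivot",pv,"knob",kn,np.hypot(*d),np.degrees(np.arctan2(d[1],d[0])))
```

```text
chamber [545.41713014  56.71496872] 13.328608074429292
[[ 0.5  5.9]
 [ 3.6 -2. ]
 [-4.5 -2.8]
 [-0.2 -0.9]
 [ 0.6 -0.2]]
carrier c [545.08840346  55.46418015]
hole 33.07298960458528 9.907203286406883
hole 32.95778683414213 128.89214417532241
hole 33.520775595874944 -110.76997823502931
pivot [525.49287562 138.1746105 ] knob [468.1432772  126.30134733] 58.565781966429704 -168.30313042833373
```

Call:
{"op": "carry_out", "data": {"delta_pos": [[0.01,-0.018,0.02],[0.01,-0.018,0.05],[0.01,-0.018,0.08],[0.01,-0.018,0.105],[0.01,-0.018,0.122],[0.01,-0.018,0.122],[0.01,-0.018,0.122]], "rot": [[0,0,10],[0,0,20.7],[0,0,20.7],[0,0,20.7],[0,0,20.7],[0,0,20.7],[0,0,20.7]], "claw": 0.026}}

```text
clock: 2.6
eef_pos: [527.7, 10.0, 105.1]
tcp_rot: [3.141, -0.0, 1.209]
contact_force: [-0.5, 1.0, 0.5]
opening: 0.306
grasp_force: 0.0
```

Run:
```python
from h import *
w=r.grab_frame("wrist");cv2.imwrite("pics/v4.png",cv2.resize(w,(800,600),interpolation=2))
# plan: wing angle from start to end, tool-relative rows
s=r.sense();print(s["eef_pos"],s["tcp_rot"],s["contact_force"],s["opening"])
R=Ro.from_euler("xyz",s["tcp_rot"]).as_matrix();c=np.array([545.1,56])
for a in range(0,57,2):
    t=np.radians(-110.7+a);q=c+49*np.array([np.cos(t),np.sin(t)])
    print(a,(R.T@np.array([*(q-s["eef_pos"][:2]),0])).round(1)[:2])
```

```text
[527.82998505  10.01069399 105.28218584] [ 3.14017066e+00 -5.69493182e-04  1.20952824e+00] [ 0.05966481 -0.24807598  0.21782307] 0.3056945001098925
0 [ 0.1 -0.1]
2 [0.2 1.6]
4 [0.2 3.3]
6 [0.4 5. ]
8 [0.6 6.7]
10 [0.9 8.4]
12 [ 1.2 10.1]
14 [ 1.6 11.8]
16 [ 2.  13.4]
18 [ 2.5 15. ]
20 [ 3.1 16.7]
22 [ 3.7 18.3]
24 [ 4.4 19.8]
26 [ 5.1 21.4]
28 [ 5.9 22.9]
30 [ 6.7 24.4]
32 [ 7.6 25.9]
34 [ 8.5 27.3]
36 [ 9.5 28.7]
38 [10.5 30.1]
40 [11.6 31.4]
42 [12.7 32.7]
44 [13.9 33.9]
46 [15.1 35.1]
48 [16.3 36.3]
50 [17.6 37.4]
52 [19.  38.5]
54 [20.3 39.5]
56 [21.7 40.5]
```

View pics/v4.png

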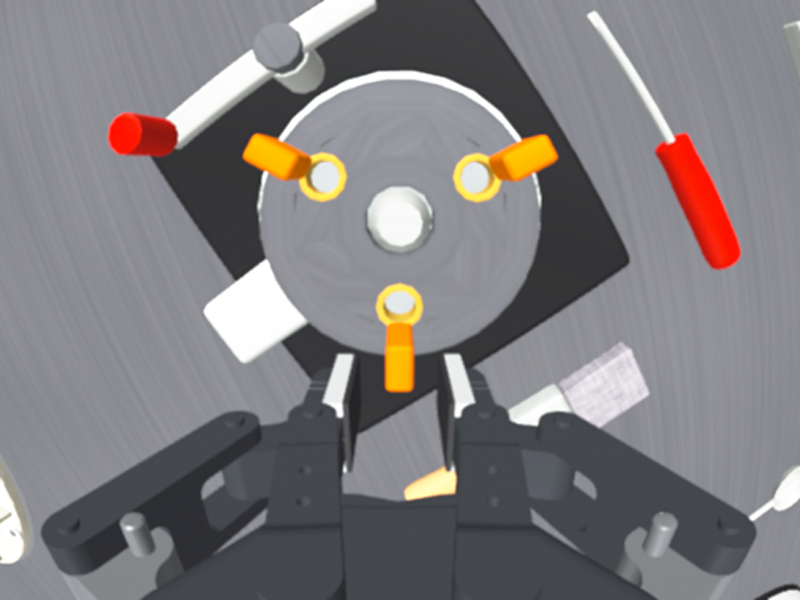

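The wing is centred between the fingers, at (400,360). Next I'll sweep counter-clockwise.

Call:
{"op": "carry_out", "data": {"delta_pos": [[0.0004,0.005,0],[0.0009,0.0084,0],[0.0016,0.0118,0],[0.0025,0.015,0],[0.0037,0.0183,0],[0.0051,0.0214,0],[0.0067,0.0244,0],[0.0085,0.0273,0]], "rot": [[0,0,-6],[0,0,-10],[0,0,-14],[0,0,-18],[0,0,-22],[0,0,-26],[0,0,-30],[0,0,-34]]}}

```text
clock: 3.65
eef_pos: [556.4, 8.3, 105.5]
tcp_rot: [3.14, 0.0, 1.805]
contact_force: [0.1, -0.4, -0.3]
opening: 0.306
grasp_force: 0.0
```

```bash
cat > chk.py <<'E'
from h import *
s=r.sense();T,i=cam(s);w=r.grab_frame("wrist");cv2.imwrite("pics/chk%d.png"%(s["clock"]*100),w)
print(s["clock"],s["eef_pos"].round(1) if hasattr(s["eef_pos"],"round") else s["eef_pos"],np.degrees(s["tcp_rot"][2]),s["contact_force"])
c=np.array([545.1,56])
for b in blobs(w,(19,120,120),(30,255,255),30)+blobs(w,(8,180,120),(30,255,255),100):
    for z in (76,62):
        d=unproj(b[0],z,T,i)-c
        if np.hypot(*d)<75: print(b[0],b[1],z,"r %.1f ang %.1f"%(np.hypot(*d),np.degrees(np.arctan2(d[1],d[0]))))
R=Ro.from_euler("xyz",s["tcp_rot"]).as_matrix()
a0=90+np.degrees(np.arctan2(*(s["eef_pos"][:2]-c)[::-1]))
for a in range(1,13):
    t=np.radians(a0-90+a);q=c+49*np.array([np.cos(t),np.sin(t)])
    print(a,(R.T@np.array([*(q-s["eef_pos"][:2]),0])).round(1)[:2],end=" ")
E
python3 chk.py
```

```text
3.65 [556.4   8.3 105.5] 103.4301191557473 [ 0.05163939 -0.41621753 -0.26727759]
[213.6, 60.3] 464 76 r 54.8 ang 130.3
[213.6, 60.3] 464 62 r 57.8 ang 130.9
[230.9, 92.2] 335 76 r 32.7 ang 129.8
[230.9, 92.2] 335 62 r 33.9 ang 130.8
[311.3, 146.6] 377 76 r 33.9 ang 8.3
[311.3, 146.6] 377 62 r 36.8 ang 6.1
[349.0, 153.6] 426 76 r 58.5 ang 6.8
[349.0, 153.6] 426 62 r 63.4 ang 5.5
[225.1, 187.6] 388 76 r 34.4 ang -109.7
[225.1, 187.6] 388 62 r 38.3 ang -108.4
[206.1, 220.2] 390 76 r 59.7 ang -108.7
[206.1, 220.2] 390 62 r 65.6 ang -108.0
[215.6, 64.8] 817 76 r 51.8 ang 130.5
[215.6, 64.8] 817 62 r 54.6 ang 131.1
[341.6, 152.1] 948 76 r 53.5 ang 7.0
[341.6, 152.1] 948 62 r 58.0 ang 5.6
[210.5, 212.6] 919 76 r 53.6 ang -108.9
[210.5, 212.6] 919 62 r 59.0 ang -108.0
1 [0.  0.9] 2 [0.1 1.7] 3 [0.1 2.6] 4 [0.2 3.4] 5 [0.2 4.3] 6 [0.3 5.1] 7 [0.4 6. ] 8 [0.5 6.8] 9 [0.6 7.7] 10 [0.8 8.5] 11 [0.9 9.4] 12 [ 1.1 10.2]
```

```bash
python3 -c "
import cv2,glob;cv2.imwrite('pics/v5.png',cv2.resize(cv2.imread(sorted(glob.glob('pics/chk*'))[-1]),(800,600)))"
```

```text
(no output)
```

View pics/v5.png

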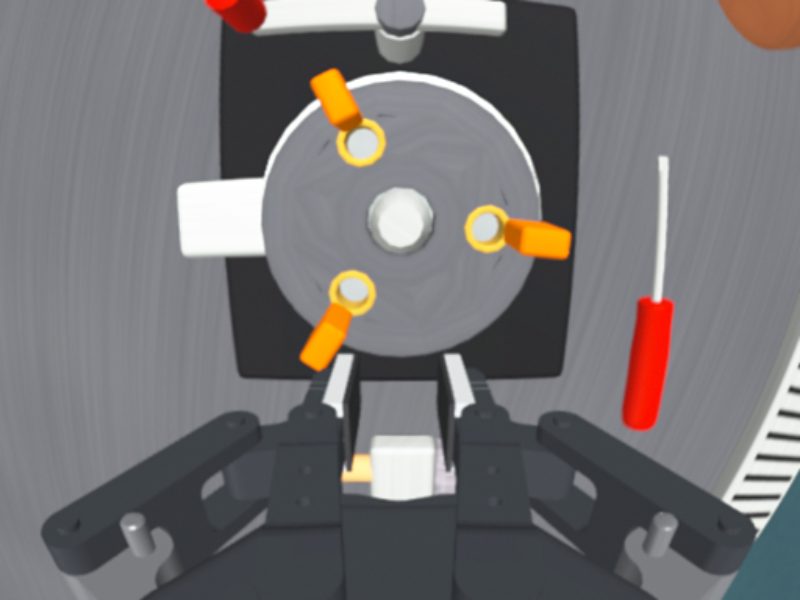

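Run:
```python
from h import *
s=r.sense();T,i=cam(s);print(s["tcp_rot"],s["eef_pos"],s["opening"])
E=np.linalg.inv(i["hand_eye"])
def px(p):
    q=(E@[*p,1])[:3];t=np.arctan2(np.hypot(q[0],q[1]),q[2]);d=q[:2]/np.hypot(q[0],q[1])*t*i["fx"];return (1.5625*(d+[i["cx"],i["cy"]])).round()
for z in(0,6,15,25):
    for x in(-11,0,11): print(z,x,px((x,-13,z)),px((x,13,z)))
```

```text
[3.13921952e+00 5.34871199e-04 1.80846354e+00] [556.87572127   8.36474603 105.58854839] 0.30606061463389594
0 -11 [363. 399.] [435. 399.]
0 0 [362. 371.] [436. 371.]
0 11 [361. 342.] [437. 342.]
6 -11 [364. 391.] [434. 391.]
6 0 [363. 364.] [435. 364.]
6 11 [362. 336.] [436. 336.]
15 -11 [365. 381.] [432. 381.]
15 0 [365. 355.] [433. 355.]
15 11 [364. 327.] [434. 327.]
25 -11 [367. 370.] [431. 370.]
25 0 [366. 345.] [432. 345.]
25 11 [366. 319.] [432. 319.]
```

The fingers passed without moving the disc. It still sits at about 10°, and the fingertips at (352,355) look nearer to the camera than I'd expect. I'll check the tip height with the fixed cameras.

Run:
```python
from h import *
s=r.sense();R=Ro.from_euler("xyz",s["tcp_rot"]).as_matrix();out=[]
for n in("scene","side"):
    f=r.grab_frame(n);cv2.imwrite(f"pics/{n}2.png",f);i=r.camera_info(n);E=np.linalg.inv(i["pose"])
    def px(p):
        q=E@[*p,1];return np.array([q[0]/q[2]*i["fx"]+i["cx"],q[1]/q[2]*i["fy"]+i["cy"]])
    o=px(np.array(s["eef_pos"])).round().astype(int);x0,y0=o-[40,30];g=cv2.resize(f[y0:y0+60,x0:x0+80],(640,480),interpolation=cv2.INTER_CUBIC)[:290]
    g=cv2.resize(f[y0-5:y0+31,x0:x0+80],(640,288),interpolation=cv2.INTER_CUBIC)
    for z,c in((0,(255,255,0)),(25,(0,255,0))):
        for y in(-13,13):
            p=(px(np.array(s["eef_pos"])+R@[0,y,z])-[x0,y0-5]+.5)*8;cv2.circle(g,tuple(int(v) for v in p),3,c,-1)
    out.append(g)
cv2.imwrite("pics/v6.png",np.vstack(out))
```

```text
(no output)
```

View pics/v6.png

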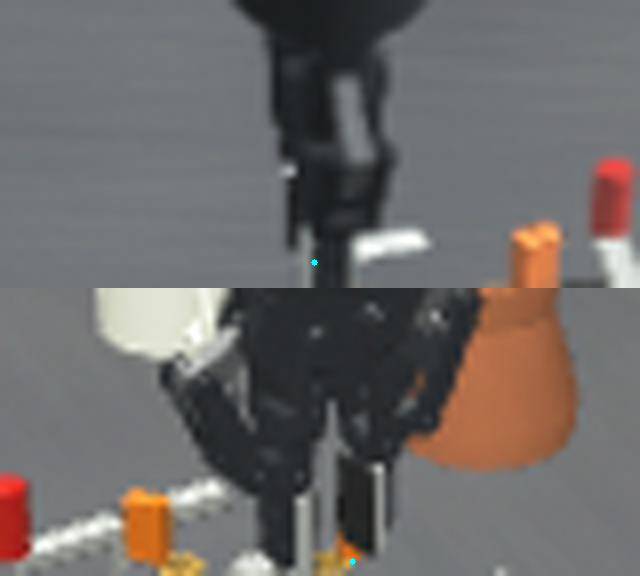

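The side view puts the fingertips at about TCP height, not 25 mm ahead, so they passed over the wing. I'll go back over the wing and lower in steps, watching the force.

Call:
{"op": "carry_out", "data": {"delta_pos": [[0.0009,-0.0084,0],[0.0031,-0.0167,0],[0.0067,-0.0244,0],[0.0085,-0.0273,0],[0.0085,-0.0273,0],[0.0085,-0.0273,0.01],[0.0085,-0.0273,0.015],[0.0085,-0.0273,0.015]], "rot": [[0,0,10],[0,0,20],[0,0,30],[0,0,34],[0,0,34],[0,0,34],[0,0,34],[0,0,34]]}}

```text
clock: 4.8
eef_pos: [526.6, 10.3, 88.6]
tcp_rot: [-3.14, 0.001, 1.21]
contact_force: [0.2, 0.0, -0.5]
opening: 0.302
grasp_force: 0.0
```

Call:
{"op": "carry_out", "data": {"delta_pos": [[0,0,0.003],[0,0,0.006],[0,0,0.006]], "rot": [[0,0,0],[0,0,0],[0,0,0]]}}

```text
clock: 5.18
eef_pos: [526.8, 10.3, 83.1]
tcp_rot: [-3.141, 0.0, 1.21]
contact_force: [-0.1, 0.4, -0.7]
opening: 0.311
grasp_force: 0.0
```

```bash
python3 - <<'E'
from h import *
s=r.sense();R=Ro.from_euler("xyz",s["tcp_rot"]).as_matrix();out=[]
for n in("side",):
    f=r.grab_frame(n);i=r.camera_info(n);E=np.linalg.inv(i["pose"])
    q=E@[*s["eef_pos"],1];x0,y0=int(q[0]/q[2]*i["fx"]+i["cx"])-35,int(q[1]/q[2]*i["fy"]+i["cy"])-40
    out.append(cv2.resize(f[y0:y0+75,x0:x0+75],(500,500),interpolation=cv2.INTER_CUBIC))
cv2.imwrite("pics/v7.png",np.hstack(out));print(s["eef_pos"],s["contact_force"])
E
python3 chk.py | head -8
```

```text
[526.83775319  10.29844967  83.13743345] [-0.07966104  0.40147857 -0.69903282]
5.225 [527.   10.3  83.3] 69.3004504317053 [-0.22237882  0.64979174  0.5397897 ]
[160.8, 97.6] 668 76 r 57.2 ang 131.9
[160.8, 97.6] 668 62 r 61.5 ang 133.2
[352.2, 97.9] 761 76 r 57.3 ang 6.7
[352.2, 97.9] 761 62 r 61.8 ang 5.4
[201.2, 114.6] 470 76 r 33.1 ang 129.9
[201.2, 114.6] 470 62 r 35.2 ang 132.2
[313.5, 115.2] 487 76 r 33.9 ang 7.7
```

View pics/v7.png

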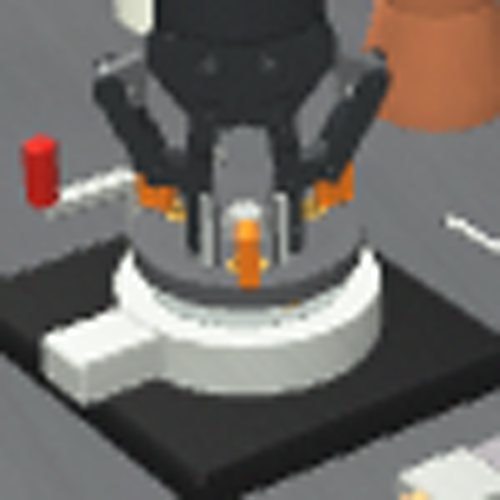

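The fingers now straddle the wing, which is at (247,250), with the tips below its top. I'll sweep again.

Call:
{"op": "carry_out", "data": {"delta_pos": [[0.0004,0.005,0],[0.0009,0.0084,0],[0.0016,0.0118,0],[0.0025,0.015,0],[0.0037,0.0183,0],[0.0044,0.0198,0],[0.0051,0.0214,0],[0.0059,0.0229,0]], "rot": [[0,0,-6],[0,0,-10],[0,0,-14],[0,0,-18],[0,0,-22],[0,0,-24],[0,0,-26],[0,0,-28]]}}

```text
clock: 6.28
eef_pos: [550.5, 7.7, 83.4]
tcp_rot: [-3.141, 0.0, 1.7]
contact_force: [-0.7, -0.0, 0.6]
opening: 0.305
grasp_force: 0.7
```

```bash
python3 chk.py
```

```text
6.275 [550.5   7.7  83.4] 97.39693290472286 [-0.74121761 -0.00516303  0.63131674]
[175.7, 81.1] 669 76 r 55.5 ang 147.8
[175.7, 81.1] 669 62 r 59.4 ang 149.0
[210.7, 106.3] 481 76 r 32.1 ang 146.1
[210.7, 106.3] 481 62 r 33.8 ang 148.2
[364.1, 118.6] 620 76 r 60.1 ang 23.2
[364.1, 118.6] 620 62 r 65.2 ang 21.7
[320.5, 127.3] 489 76 r 35.0 ang 24.9
[320.5, 127.3] 489 62 r 37.8 ang 22.4
[248.2, 207.6] 549 76 r 34.2 ang -90.7
[248.2, 207.6] 549 62 r 39.0 ang -90.2
[241.6, 248.8] 625 76 r 59.9 ang -91.1
[241.6, 248.8] 625 62 r 66.9 ang -90.8
[181.1, 85.0] 1186 76 r 51.8 ang 147.6
[181.1, 85.0] 1186 62 r 55.3 ang 148.9
[355.6, 119.8] 1242 76 r 55.1 ang 23.7
[355.6, 119.8] 1242 62 r 59.7 ang 22.1
[242.9, 240.1] 1153 76 r 54.2 ang -91.1
[242.9, 240.1] 1153 62 r 60.8 ang -90.7
1 [-0.4  0.8] 2 [-0.4  1.7] 3 [-0.4  2.6] 4 [-0.4  3.4] 5 [-0.3  4.3] 6 [-0.2  5.1] 7 [-0.2  6. ] 8 [-0.1  6.8] 9 [0.  7.7] 10 [0.2 8.5] 11 [0.3 9.4] 12 [ 0.5 10.2]
```

Call:
{"op": "carry_out", "data": {"delta_pos": [[0,0.0017,0],[0.0001,0.0034,0],[0.0003,0.0051,0],[0.0005,0.0068,0],[0.0007,0.0085,0],[0.0009,0.0094,0],[0.0011,0.0102,0],[0.0013,0.011,0]], "rot": [[0,0,-2],[0,0,-4],[0,0,-6],[0,0,-8],[0,0,-10],[0,0,-11],[0,0,-12],[0,0,-13]]}}

```text
clock: 7.32
eef_pos: [561.5, 10.4, 83.5]
tcp_rot: [3.141, 0.0, 1.926]
contact_force: [0.0, -0.5, 0.3]
opening: 0.309
grasp_force: 0.0
```

Call:
{"op": "carry_out", "data": {"delta_pos": [[0,0.0009,0],[0,0.0017,0],[0.0001,0.0026,0],[0.0001,0.0034,0]], "rot": [[0,0,-1],[0,0,-2],[0,0,-3],[0,0,-4]]}}

```text
clock: 7.82
eef_pos: [564.3, 11.7, 83.4]
tcp_rot: [-3.141, -0.0, 1.996]
contact_force: [-1.4, -0.4, 0.4]
opening: 0.305
grasp_force: 0.7
```

```bash
python3 chk.py
```

```text
7.825 [564.3  11.7  83.4] 114.36622389045718 [-1.36591726 -0.36236038  0.39685179]
[181.3, 87.5] 498 76 r 51.2 ang 165.4
[181.3, 87.5] 498 62 r 54.6 ang 166.7
[213.1, 108.1] 635 76 r 30.8 ang 162.4
[213.1, 108.1] 635 62 r 32.4 ang 164.5
[353.0, 120.0] 446 76 r 53.6 ang 41.3
[353.0, 120.0] 446 62 r 58.1 ang 39.6
[313.1, 127.2] 668 76 r 31.3 ang 44.7
[313.1, 127.2] 668 62 r 33.6 ang 41.9
[247.4, 201.5] 648 76 r 30.4 ang -75.7
[247.4, 201.5] 648 62 r 34.8 ang -75.0
[241.9, 242.3] 372 76 r 55.3 ang -74.6
[241.9, 242.3] 372 62 r 62.0 ang -74.3
[189.2, 92.9] 1094 76 r 45.9 ang 165.1
[189.2, 92.9] 1094 62 r 48.9 ang 166.5
[339.5, 122.0] 1244 76 r 45.9 ang 42.3
[339.5, 122.0] 1244 62 r 49.7 ang 40.4
[243.8, 226.4] 1189 76 r 45.3 ang -75.1
[243.8, 226.4] 1189 62 r 51.0 ang -74.6
1 [-0.7  0.8] 2 [-0.7  1.7] 3 [-0.7  2.6] 4 [-0.6  3.4] 5 [-0.6  4.3] 6 [-0.5  5.1] 7 [-0.4  6. ] 8 [-0.3  6.8] 9 [-0.2  7.7] 10 [-0.1  8.5] 11 [0.1 9.4] 12 [ 0.2 10.2]
```

The hole radii now fit the seated height of 62 mm (about 33.6 mm, at 44°), so the disc has dropped. I'll back off, lift and look again.

Call:
{"op": "carry_out", "data": {"delta_pos": [[0,-0.004,0],[0,-0.005,0],[0,-0.005,-0.03],[0,-0.005,-0.07],[0,-0.005,-0.11],[0,-0.005,-0.14],[0,-0.005,-0.14],[0,-0.005,-0.14]], "rot": [[0,0,0],[0,0,0],[0,0,0],[0,0,0],[0,0,0],[0,0,0],[0,0,0],[0,0,0]]}}

```text
clock: 8.88
eef_pos: [559.4, 9.6, 222.6]
tcp_rot: [-3.141, -0.0, 1.995]
contact_force: [-0.3, -1.1, -0.4]
opening: 0.304
grasp_force: 0.0
```

Run:
```python
from h import *
s=r.sense();T,i=cam(s);w=r.grab_frame("wrist");cv2.imwrite("pics/v8.png",cv2.resize(w,(800,600),interpolation=2))
print(s["eef_pos"],s["tcp_rot"],s["qpos"])
H=[b for b in blobs(w,(19,120,120),(30,255,255),30)];print(H)
for b in blobs(w,(0,180,80),(4,255,255),40): print("red",b,unproj(b[0],104.5,T,i))
f=r.grab_frame("scene");j=r.camera_info("scene")
for t in("cezve","cup","milk_jug"):
    for d in r.recognise(t,"scene")[:1]:
        b=d["box"]
        for u in(b[0],(b[0]+b[2])/2,b[2]):
            v=j["pose"][:3,:3]@[(u-j["cx"])/j["fx"],(b[3]-8-j["cy"])/j["fy"],1];o=j["pose"][:3,3];print(t,d["p"],(o-v*(o[2]-0)/v[2])[:2])
```

```text
[559.3658782    9.60577817 222.62730215] [-3.14089310e+00 -3.46287284e-04  1.99481045e+00] [ 1.44654286e-02  2.55842545e-01  1.77860071e+00  4.36886373e-05
  1.10792898e+00 -4.09568335e-01]
[([223.0, 98.6], 143, [215, 91, 17, 16]), ([237.1, 108.8], 172, [228, 101, 18, 18]), ([311.1, 114.8], 137, [303, 109, 17, 13]), ([292.4, 119.5], 195, [285, 111, 17, 18]), ([255.5, 161.6], 203, [248, 154, 17, 17]), ([253.5, 180.7], 135, [249, 172, 10, 18])]
red ([216.0, 31.6], 304, [207, 22, 19, 22]) [469.51306018 123.12153794]
red ([360.7, 219.8], 1019, [346, 189, 30, 62]) [670.3989692  20.0479414]
cezve 0.72 [765.37958636 238.4077036 ]
cezve 0.72 [761.83616732 283.2145551 ]
cezve 0.72 [758.28658765 328.09930841]
cup 0.64 [769.61051492 238.29061206]
cup 0.64 [766.16042995 281.96243775]
cup 0.64 [762.70449868 325.70826703]
milk_jug 0.95 [427.067363  420.8310725]
milk_jug 0.95 [422.19172234 477.9641775 ]
milk_jug 0.95 [417.30530842 535.22352441]
```

View pics/v8.png

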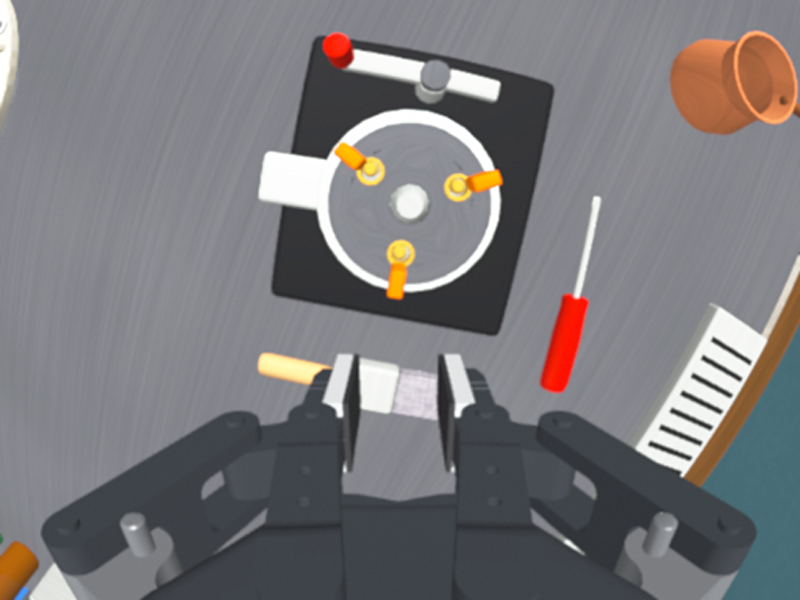

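The disc is seated, with the brass studs showing in all three holes. The knob is at (337,45). I'll go above the knob.

Call:
{"op": "carry_out", "data": {"delta_pos": [[0.02,-0.005,0],[0.05,-0.012,0],[0.08,-0.02,0],[0.11,-0.028,0],[0.13,-0.033,0],[0.144,-0.036,0],[0.144,-0.036,0],[0.144,-0.036,0]], "rot": [[0,0,-9.7],[0,0,-19.4],[0,0,-29.1],[0,0,-38.8],[0,0,-48.5],[0,0,-58.2],[0,0,-67.9],[0,0,-77.4]], "claw": 0.032}}

```text
clock: 10.12
eef_pos: [467.5, 126.2, 223.0]
tcp_rot: [-3.142, -0.001, -2.931]
contact_force: [-0.4, -0.8, 0.1]
opening: 0.377
grasp_force: 0.0
```

Call:
{"op": "carry_out", "data": {"delta_pos": [[0,0,0.04],[0,0,0.07],[0,0,0.09],[0,0,0.09]], "rot": [[0,0,0],[0,0,0],[0,0,0],[0,0,0]]}}

```text
clock: 10.62
eef_pos: [466.5, 125.7, 131.8]
tcp_rot: [-3.141, -0.004, -2.937]
contact_force: [-0.2, 0.2, -0.0]
opening: 0.371
grasp_force: 0.0
```

Run:
```python
from h import *
s=r.sense();T,i=cam(s);w=r.grab_frame("wrist");cv2.imwrite("pics/v9.png",cv2.resize(w,(800,600),interpolation=2))
print(s["eef_pos"],np.degrees(s["tcp_rot"]),s["contact_force"])
for b in blobs(w,(0,180,80),(4,255,255),40): print("red",b,unproj(b[0],104.5,T,i))
```

```text
[466.50004848 125.70529043 131.79887229] [-179.98761795   -0.21656456 -168.29760962] [-0.2020867   0.17229181 -0.00846501]
red ([255.5, 214.9], 700, [243, 198, 26, 34]) [462.40136509 124.87732175]
red ([142.2, 348.5], 130, [130, 342, 26, 16]) [604.9091398   55.01516009]
```

View pics/v9.png

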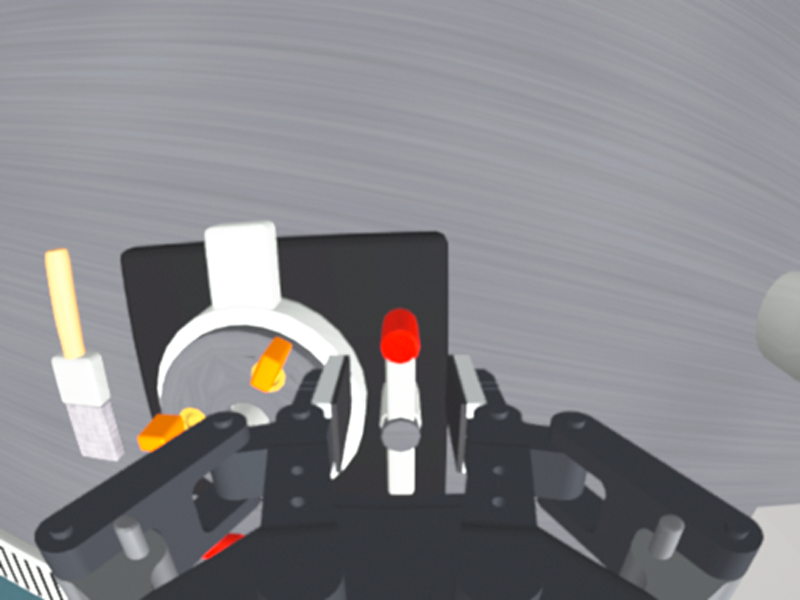

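The knob is centred between the fingers, at (400,340). I'll descend round it, narrow the gap and swing it clockwise.

Call:
{"op": "carry_out", "data": {"delta_pos": [[0,0,0.02],[0,0,0.04],[0,0,0.047],[0,0,0.047]], "rot": [[0,0,0],[0,0,0],[0,0,0],[0,0,0]]}}

```text
clock: 11.18
eef_pos: [468.1, 126.1, 86.8]
tcp_rot: [-3.142, 0.0, -2.937]
contact_force: [0.4, -0.2, -0.3]
opening: 0.377
grasp_force: 0.0
```

Call:
{"op": "carry_out", "data": {"delta_pos": [[0,0,0],[0,0,0],[-0.0006,0.0084,0],[-0.0023,0.0165,0],[-0.0052,0.0244,0],[-0.0091,0.0318,0],[-0.014,0.0386,0],[-0.014,0.0386,0]], "rot": [[0,0,0],[0,0,0],[0,0,8],[0,0,16],[0,0,24],[0,0,32],[0,0,40],[0,0,40]], "claw": 0.023}}

```text
clock: 12.18
eef_pos: [474.0, 167.1, 86.7]
tcp_rot: [3.141, 0.0, 2.649]
contact_force: [-0.1, 0.6, 0.2]
opening: 0.271
grasp_force: 0.0
```

```bash
cat > k.py <<'E'
from h import *
s=r.sense();T,i=cam(s);w=r.grab_frame("wrist");cv2.imwrite("pics/k%d.png"%(s["clock"]*100),w)
print(s["eef_pos"],np.degrees(s["tcp_rot"]),s["contact_force"],s["opening"])
for b in blobs(w,(0,180,80),(4,255,255),40):
    k=unproj(b[0],98,T,i);d=k-[525.3,138.2];print("red",b,k,np.hypot(*d),np.degrees(np.arctan2(d[1],d[0])))
E
python3 k.py
```

```text
[473.96413753 167.05658787  86.6923082 ] [1.79972028e+02 2.22994392e-02 1.51783149e+02] [-0.10936856  0.63814173  0.15786675] 0.27072754748460365
red ([249.2, 240.6], 1257, [233, 216, 33, 48]) [468.87924092 165.95493231] 62.87796372915064 153.80615078407286
```

Call:
{"op": "carry_out", "data": {"delta_pos": [[-0.0009,0.0104,0],[-0.0036,0.0205,0],[-0.008,0.03,0],[-0.0115,0.0353,0],[-0.0154,0.0401,0],[-0.0199,0.0446,0],[-0.0215,0.046,0],[-0.0231,0.0473,0]], "rot": [[0,0,10],[0,0,20],[0,0,30],[0,0,36],[0,0,42],[0,0,48],[0,0,50],[0,0,52]]}}

```text
clock: 13.22
eef_pos: [516.1, 197.2, 86.4]
tcp_rot: [-3.141, -0.0, 1.741]
contact_force: [-3.7, -0.1, 0.6]
opening: 0.269
grasp_force: 2.0
```

```bash
python3 k.py
```

```text
[516.11967463 197.18038019  86.35929864] [-1.79965988e+02 -2.23303634e-04  9.97386648e+01] [-3.65459827 -0.09587695  0.5796729 ] 0.26862636980506627
red ([247.7, 241.4], 1228, [232, 217, 32, 48]) [511.78162942 199.63190459] 62.90171098306197 102.41040010183032
```

Call:
{"op": "carry_out", "data": {"delta_pos": [[0,0.001,0],[0,0.002,0],[0,0.003,0],[0,0.003,0]], "rot": [[0,0,0],[0,0,0],[0,0,0],[0,0,0]]}}

```text
clock: 13.78
eef_pos: [516.4, 197.2, 86.0]
tcp_rot: [-3.136, 0.0, 1.741]
contact_force: [-11.7, 0.3, 8.8]
opening: 0.267
grasp_force: 5.8
```

```bash
python3 k.py
```

```text
[516.39445365 197.22406498  86.01592314] [-1.79659340e+02  2.27722401e-02  9.97695232e+01] [-11.73310737   0.25941063   8.8201678 ] 0.26688050245003164
red ([247.1, 241.5], 1233, [231, 217, 32, 48]) [511.81027549 199.7320668 ] 62.99339578236398 102.36537468462913
```

It's at the hard stop: the force rises and the knob doesn't move. Now I'll release and lift away.

Call:
{"op": "carry_out", "data": {"delta_pos": [[0,-0.004,0],[0,-0.006,0],[0,-0.006,0],[0,-0.006,0],[0,-0.006,-0.03],[0,-0.006,-0.08],[0,-0.006,-0.12],[0,-0.006,-0.14]], "rot": [[0,0,0],[0,0,0],[0,0,0],[0,0,0],[0,0,0],[0,0,0],[0,0,0],[0,0,0]], "claw": 0.036}}

```text
clock: 14.82
eef_pos: [514.6, 197.2, 229.0]
tcp_rot: [3.138, -0.001, 1.74]
contact_force: [-0.1, -0.0, -0.2]
opening: 0.423
grasp_force: 0.0
```

Call:
{"op": "carry_out", "data": {"delta_pos": [[-0.04,0,0],[-0.08,0,0],[-0.12,0,0],[-0.16,0,0],[-0.18,0,0],[-0.18,0,0]], "rot": [[0,0,0],[0,0,0],[0,0,0],[0,0,0],[0,0,0],[0,0,0]]}}

```text
clock: 15.58
eef_pos: [544.0, 18.6, 226.3]
tcp_rot: [3.142, -0.0, 1.738]
contact_force: [-0.1, 0.6, -0.2]
opening: 0.421
grasp_force: 0.0
```

```bash
python3 k.py; python3 -c "
import cv2,glob;cv2.imwrite('pics/v10.png',cv2.resize(cv2.imread(sorted(glob.glob('pics/k1*'))[-1]),(800,600)))"
```

```text
[544.02900932  18.63400894 226.33996837] [ 1.79997223e+02 -7.68447821e-03  9.95897411e+01] [-0.10886494  0.60325676 -0.19408506] 0.42088537189860586
red ([253.1, 3.0], 95, [246, 0, 15, 8]) [513.31866344 187.49886577] 50.73391953823812 103.66002707281399
red ([380.1, 199.4], 1005, [372, 168, 17, 63]) [674.55517612  22.17905512] 189.0448815763339 -37.85909487862182
```

View pics/v10.png

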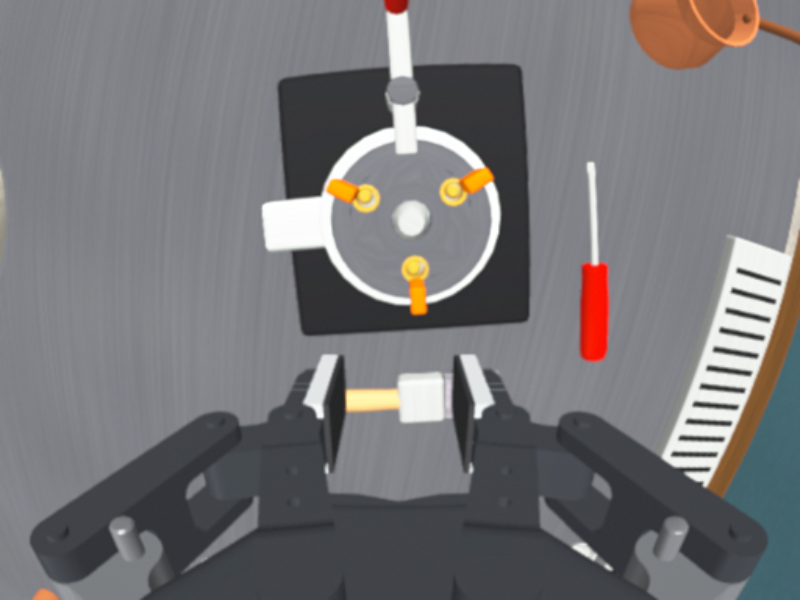

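The studs show in all three holes, the foot lies over the rim at (405,145), the knob points along +y, and the gripper is clear.

```bash
python3 -c "
from rig import r;print(r.sign_off())"
```

```text
the job is handed in; nothing more can be done
None
```

The burr carrier is seated flat on its studs, the clamp latch is swung to its stop with the foot over the rim, and the arm is clear of everything; the job was handed in at about 16 s on the clock, with no verdict returned.

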